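# Wedge the UV shield tight in its bench channel

## Task

The green UV shield only stands loosely in its bench channel. Take the wedge from the blue rack, set it thin end down in the gap on the shield's near side, about the middle of the shield and with its flat face to the shield, and tap it down until it locks the shield tight; stop when it is firm, because the acrylic cracks if the wedge is forced. Let go and leave the spectacles, bottle and white box as they are.

Things in the scene. Friction and masses are not known exactly. Their poses are not given: they have to be found in the camera images.
- wedge: Orange plastic wedge, yellow head, 100 g, 88 mm long, 44 mm wide (y), standing toe down in a slot of the blue rack, 58 mm of it free. Origin: centre of the toe's end. +z from toe to head along the flat face, which looks to +x, 7 mm from the origin. The sloping face looks to -x: 7 mm from the origin at the toe, 18 mm at the head (taper 1 in 8). Grip it across its 44 mm width.
- wedge_head (a point): Centre of the wedge's flat top (25 x 44 mm), 88 mm above the toe; press or tap here. It first gives way under a light push (about 5 N), then bites. Pressing with 15 to 22 N locks the shield properly; 12 N or less leaves it too loose, above 35 N the acrylic is in danger. Once driven the wedge holds by friction.
- shield: Clear green acrylic sheet with green edges, 10 mm thick (x), 240 wide (y), 230 tall (z), 620 g, loose in the channel. Origin: centre of its lower edge; +z up the sheet, -x its near face, 5 mm from the origin. It leans 8 degrees towards its +x. 148 mm of it stand above the channel, so a gripper working in the gap must lean away from it, about 35 to 45 degrees from the sheet.
- channel: Aluminium channel fixed to the bench, 124 mm deep (x), 270 wide (y), 100 high. Origin: centre of its underside, +z vertical, +x from the gap to the shield's back. At the gap's near side stands a grey taper jaw, parallel to the wedge's sloping face once the flat face lies on the shield; behind the shield is a rubber strip that gives 1 mm per 60 N.
- slot_mouth (a point): Middle of the gap's mouth, level with the jaw's top edge, 82 mm up the shield. The gap is 18 to 21.5 mm wide there, narrows 1 in 8 downwards, over 75 mm deep. The wedge drops in freely for 30 to 60 mm. The jaw floats up to 1.8 mm off its hidden seat: driven on, the wedge moves easily for 2 to 15 mm until the jaw beds, then tightens within 3 to 8 mm. Where, only feel tells.
- rack: Blue plastic block fixed to the bench, 70 x 140 mm, 36 mm high, with two upright slots 30 mm deep, one empty. Origin: centre of its underside.
- goggles: Green safety spectacles lying open on the bench, 150 x 150 mm, 50 mm high. Bystander. Origin: under the lenses.
- bottle: White bottle with blue cap, 64 mm across, 170 mm high. Bystander. Origin: centre of its foot.
- wipes: White box with a blue patch, 90 x 120 mm, 70 mm high. Bystander. Origin: centre of its underside.
Not all that is in view belongs to the job. Several things have the shape of the wedge; the one meant has the colours described above.

How it is judged:
By the outcome, as a careful person would: the job done as asked, in the order asked, and still so for the second after the job is handed in, with the robot touching nothing.
It also fails if it takes over 51 s, if anything falls off the work surface, if the arm or the gripper's body presses on something with over 40 N, if the wrist force passes 120 N, or if a joint passes its speed limit or range.

## Robot

A 6-joint arm with a two-finger parallel gripper is mounted at the origin on the work surface. World frame = base frame: x ahead of the robot, y to its left, z up, the work surface at z = 0. Lengths are in mm, angles in rad, forces in N, time in s.
With the tool pointing down it reaches from about 300 to 775 mm from the base axis. Payload 14.6 kg.
Tool frame: the origin (TCP) lies on the centre line of the jaws, within the pads' length; the fingertips stand ahead of it and the grasp point (between the pads) is the TCP (manip.tip_reach is the z of the fingertips in the tool frame, in mm); z points along the fingers, y is the direction in which the jaws open and shut (so a half turn about z gives the same grasp; the last joint's range is limited). The gripper opens to 94 mm and grips with 3 to 60 N. Pads are 16 mm wide; open, the fingers measure 119 mm over their backs; the gripper's body (75 mm by 177 mm) begins 78 mm behind the grasp point.
Start: joints at [1.188, 0.3, 1.521, -0, 1.321, -0.067], TCP at [170.815, 522.792, 224.446] pointing down, gripper open.
Joint ranges: [-3.03, 3.03], [-0.79, 2.21], [0.23, 2.52], [-1.04, 4.18], [0, 3.07], [-2.55, 2.55]. Speed limits (rad/s): [2.22, 2.22, 2.57, 3.14, 3.14, 3.14].

## Interface

Orientations are given as [roll, pitch, yaw] about the fixed x, y, z axes, in that order (R = Rz(yaw) Ry(pitch) Rx(roll)).
In Python, from cell import manip, camera, search_frame, masks_of, tip_of gives the robot as it stands.
- The arm moves only by the tool send_rows, never from a script. Its argument "plan" is a list of rows, each an object with "travel": the shift along the tool's x, y, z in mm, a list of three; "delta_rot": the turn, a rotation vector about the tool's x, y, z in degrees, a list of three; "fingers": the gripper's target within -1 to 1 (shut at 1, half-way at 0, fully open at -1). In form: [{"travel": [dx, dy, dz], "delta_rot": [wx, wy, wz], "fingers": fingers}, ...]. A call has 1 to 20 rows; each row shifts and turns the commanded pose from where the row before left it, along the tool's axes as they then stand; what a row does not reach is not made up. A row lasts 1/8 s, in which the tool goes at most 62.5 mm and 10.7 degrees, less where a joint would pass 70% of its speed; a pose out of reach is approached as far as the arm can. A call is refused whole if a number of a shift passes 62.5 or a number of a turn 10.7, either way. A call with a gripper value outside its range is refused whole. The fingers move at their own pace and stop on an object; "grip_force" is the grip in N (left out, the last holds). Time passes only in rows, so rows that do not move let the fingers close. It gives the time, the measured TCP pose, the force and the opening at its end, in the units of the state.
- manip.read_state(): the state, without advancing time (a new reading comes with each control period).
- camera(name): name is "side" or "top" or "wrist"; returns a dict with "color" (400x640x3 uint8, red, green, blue), "z_map" (400x640 float32, mm along the optical axis (not along the pixel's ray), 0 where there is no reading), "fov_y" (degrees; the focal length in pixels is half the picture's height over the tangent of half this angle, whatever the lens; pixels are square), "cx", "cy" (the principal point, pixels), "k1" (the pictures are not rectified: a ray, as slopes to the right and down, at radius r is drawn at 1 + k1 r^2 times it, then the intrinsics apply), "world_from_camera" (4x4, takes a point from camera to world coordinates); the wrist camera has in their place "tool_from_camera" (4x4, takes a point from camera to tool coordinates, whose origin is the TCP and whose axes are the flange's). Camera axes: x right, y up, looking along -z (the intrinsics and any distortion apply to the point x, -y, -z); pixel columns grow to the right and rows downward; lengths in mm; the calibration is good to about 2 mm. A picture is of the moment at which its call begins: read the wrist's pose just before it.
- manip.sign_off(): hands the job in, once; it reports no verdict.
Trained networks look in the newest picture that a camera, given by its name, has taken for a name from the list of things; names that differ only in an ending like _2 or _b are one class to them, and where a whole thing is asked for, a point or a joint stands for the part that bears it (a point fixed in the world has none). Each returns a list of dicts, best first, with "confidence" (0 to 1); they miss things now and then, are a little off and sometimes report something else, mostly with a low value. They report only what shows in the picture. A call takes as long as a camera call. They do not tell look-alikes from the thing itself.
- search_frame(name, camera): "at" ([x, y, z] in mm, in the coordinates of the camera as it stood for that picture, good to about 4 mm: the middle of the surface that is visible of it).
- masks_of(name, camera): "region" (400x640 bool, what is visible of it).
- tip_of(name, camera): "at" ([x, y, z] in mm, in the coordinates of the camera as it stood for that picture, good to about 4 mm: a listed point, or the origin of a listed thing).
The state is a dict: "clock": time; "joints": joint angles; "qd": joint speeds; "effort": joint torques, N m; "eef_pos": TCP position; "eef_rot": TCP orientation; "wrist_force": force on the tool from outside, world axes, zero at the start; "moment": the same for the moment, N m; "finger_gap": finger opening in mm.
Only numpy, scipy, OpenCV 4.12 (cv2) and the standard library are available. Lean on these libraries where they do the work, as an engineer would, in place of code of your own. Each camera call takes 0.05 s, during which the arm holds its last target. There are 200 camera calls.

## Working session

There is one attempt and no reset: what is moved stays moved. The work goes in short steps, Python scripts to look and compute and a tool call to move; the robot and the scene stay as the last step left them, time stands still between calls to the robot, and variables do not carry over. Pictures are saved under pics/ and viewed, about 8 in all and at most 12, crops included, and the job is handed in when it is done.

Besides the shell and the picture viewer there is one more tool, called after "Call:" in YAML: its name, and indented under it one key for each argument. send_rows: Moves the arm, as the interface text tells. Its arguments: {"type":"object","properties":{"plan":{"type":"array"},"grip_force":{"type":"number"}},"required":["plan"]}

```bash
ls; mkdir -p pics; cat > h.py <<'E'
import numpy as np, cv2
from scipy.spatial.transform import Rotation as R
from cell import manip, camera, search_frame, masks_of, tip_of
def K(c):
    f=200/np.tan(np.radians(c["fov_y"])/2); return f
def T_of(c,st=None):
    if "world_from_camera" in c: return np.array(c["world_from_camera"])
    T=np.eye(4);T[:3,:3]=R.from_euler('xyz',st["eef_rot"]).as_matrix();T[:3,3]=st["eef_pos"]
    return T@np.array(c["tool_from_camera"])
def w(T,p): return (T[:3,:3]@np.asarray(p,float).T).T+T[:3,3]
def cloud(c,T):
    """world point per pixel"""
    f=K(c);v,u=np.mgrid[0:400,0:640].astype(np.float64)
    A=np.array([[f,0,c["cx"]],[0,f,c["cy"]],[0,0,1]])
    n=cv2.undistortPoints(np.stack([u,v],-1).reshape(-1,1,2),A,np.array([c["k1"],0,0,0,0])).reshape(400,640,2)
    d=c["z_map"]; P=np.stack([n[...,0]*d,-n[...,1]*d,-d],-1)
    W=P@T[:3,:3].T+T[:3,3]; W[d<=0]=np.nan; return W
E
python3 - <<'E'
from h import *
st=manip.read_state();print({k:np.round(v,3) for k,v in st.items()}, manip.tip_reach)
ims=[]
for n in ["side","top"]:
    c=camera(n);T=T_of(c);np.savez(f"{n}.npz",T=T,**{k:v for k,v in c.items()})
    cv2.imwrite(f"pics/{n}0.png",c["color"][...,::-1])
    print(n,T.round(2).tolist())
    for nm in ["wedge","shield","channel","rack","goggles","bottle","wipes"]:
        print(nm,[(w(T,r["at"]).round(0).tolist(),round(r["confidence"],2)) for r in search_frame(nm,n)],'org',[(w(T,r["at"]).round(0).tolist(),round(r["confidence"],2)) for r in tip_of(nm,n)])
    for nm in ["wedge_head","slot_mouth"]:
        print(nm,[(w(T,r["at"]).round(0).tolist(),round(r["confidence"],2)) for r in tip_of(nm,n)])
print(manip.read_state()["clock"])
E
```

```text
pics
{'clock': np.float64(0.0), 'joints': array([ 1.188,  0.3  ,  1.522, -0.   ,  1.321, -0.067]), 'qd': array([-0.   , -0.001,  0.001,  0.   ,  0.001,  0.   ]), 'effort': array([ 1.0000e-03, -5.3180e+01, -3.5272e+01,  7.1000e-02,  2.4000e-02,
       -0.0000e+00]), 'eef_pos': array([170.72 , 522.585, 223.899]), 'eef_rot': array([-3.14 , -0.   ,  2.826]), 'wrist_force': array([-0.21 ,  0.049, -0.284]), 'moment': array([0.005, 0.025, 0.004]), 'finger_gap': np.float64(94.264)} 19.0
side [[0.68, 0.48, -0.56, -327.0], [-0.74, 0.45, -0.51, -789.32], [0.0, 0.75, 0.66, 1083.79], [0.0, 0.0, 0.0, 1.0]]
wedge [([323.0, -389.0, 14.0], 0.82), ([322.0, -224.0, 20.0], 0.71), ([440.0, -265.0, 84.0], 0.61), ([634.0, -47.0, 172.0], 0.44), ([583.0, -66.0, 52.0], 0.42), ([435.0, -306.0, 36.0], 0.23)] org [([367.0, -243.0, 10.0], 0.97), ([374.0, -407.0, 8.0], 0.65), ([452.0, -259.0, 8.0], 0.61)]
shield [([631.0, -46.0, 170.0], 0.78)] org []
channel [([585.0, -64.0, 52.0], 0.72), ([440.0, -265.0, 83.0], 0.65)] org [([612.0, -38.0, 3.0], 0.85)]
rack [([436.0, -307.0, 33.0], 0.84), ([428.0, 276.0, 29.0], 0.
[... 818 characters left out ...]
633.0, -41.0, 174.0], 0.71), ([621.0, 261.0, 111.0], 0.5)] org [([618.0, -42.0, 19.0], 0.78)]
channel [([581.0, -44.0, 63.0], 0.68)] org [([614.0, -42.0, 0.0], 0.94)]
rack [([457.0, -302.0, 33.0], 0.59), ([443.0, -255.0, 93.0], 0.26)] org [([452.0, -295.0, -2.0], 0.97)]
goggles [([450.0, 290.0, 41.0], 0.74)] org [([423.0, 291.0, -1.0], 0.65)]
bottle [([622.0, 263.0, 110.0], 0.9)] org [([630.0, 272.0, -0.0], 0.7), ([614.0, -39.0, 1.0], 0.24)]
wipes [([640.0, -258.0, 67.0], 0.84)] org [([644.0, -261.0, -2.0], 0.88)]
wedge_head [([288.0, -199.0, 14.0], 0.87), ([440.0, -265.0, 92.0], 0.8), ([298.0, -371.0, 11.0], 0.71), ([449.0, -258.0, 7.0], 0.54)]
slot_mouth [([610.0, -40.0, 100.0], 0.76)]
1.7
```

```bash
python3 - <<'E'
from h import *
import cv2
def proj(c,T,p):
    q=np.linalg.inv(T)@np.r_[p,1]; a=np.array([q[0],-q[1]])/-q[2]; a=a*(1+c["k1"]*(a@a)); return a*K(c)+[float(c["cx"]),float(c["cy"])]
tiles=[]
for n in ["side","top"]:
    c=dict(np.load(f"{n}.npz"));T=c["T"]
    for k in["fov_y","cx","cy","k1"]:c[k]=float(c[k])
    for p in ([445,-262,95],[323,-389,14],[322,-222,20],[610,-40,100]): print(n,p,proj(c,T,p).round())
E
python3 - <<'E'
import cv2,numpy as np
a=cv2.imread('pics/side0.png');b=cv2.imread('pics/top0.png')
cv2.imwrite('pics/m0.png',cv2.resize(np.vstack([a,b]),None,fx=.75,fy=.75,interpolation=cv2.INTER_AREA))
E
```

```text
side [445, -262, 95] [374. 250.]
side [323, -389, 14] [381. 324.]
side [322, -222, 20] [331. 287.]
side [610, -40, 100] [350. 184.]
top [445, -262, 95] [422. 232.]
top [323, -389, 14] [464. 277.]
top [322, -222, 20] [402. 279.]
top [610, -40, 100] [331. 166.]
```

View pics/m0.png

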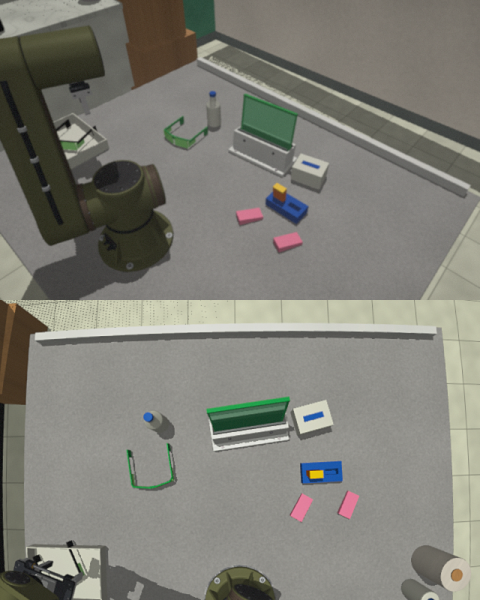

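```bash
python3 - <<'E'
from h import *
def ld(n):
    c=dict(np.load(f"{n}.npz"))
    for k in["fov_y","cx","cy","k1"]:c[k]=float(c[k])
    return c
for n in ["top","side"]:
    c=ld(n);W=cloud(c,c["T"]);hsv=cv2.cvtColor(c["color"],cv2.COLOR_RGB2HSV);H,S,V=[hsv[...,i] for i in range(3)]
    def rep(nm,m):
        P=W[m];P=P[np.isfinite(P).all(1)]
        if len(P)<5: return print(n,nm,len(P))
        r=cv2.minAreaRect(P[:,:2].astype(np.float32)); print(n,nm,len(P),'mean',P.mean(0).round(1),'z',np.percentile(P[:,2],[2,50,98]).round(0),'rect',np.round(r[0],1),np.round(r[1],1),round(r[2],1))
        d=P[:,:2]-P[:,:2].mean(0);e,v=np.linalg.eigh(d.T@d);print('   axis yaw',np.degrees(np.arctan2(v[1,1],v[0,1])).round(1))
    wx,wy=W[...,0],W[...,1]
    box=lambda x0,x1,y0,y1:(wx>x0)&(wx<x1)&(wy>y0)&(wy<y1)
    rep('rack',(H>105)&(H<125)&(S>150)&box(390,520,-400,-200)&(W[...,2]>25)&(W[...,2]<45))
    rep('head',(H>18)&(H<32)&(S>150)&box(390,520,-400,-200))
    rep('headtop',(H>18)&(H<32)&(S>150)&box(390,520,-400,-200)&(W[...,2]>88))
    g=(H>50)&(H<85)&(S>100)&box(560,720,-220,120)
    rep('green',g); rep('greentop',g&(W[...,2]>225))
    for nm,zz in (('ch',(92,108)),): rep('chan top',(S<60)&box(540,680,-220,120)&(W[...,2]>zz[0])&(W[...,2]<zz[1]))
    print('fpx',K(c))
a=cv2.imread('pics/side0.png')[215:345,290:450];b=cv2.imread('pics/top0.png')[120:300,260:480]
f=lambda i:cv2.resize(i,(440,int(440*i.shape[0]/i.shape[1])),interpolation=cv2.INTER_CUBIC)
a,b=f(a),f(b);h=max(len(a),len(b));p=lambda i:cv2.copyMakeBorder(i,0,h-len(i),0,0,cv2.BORDER_CONSTANT)
cv2.imwrite('pics/crop1.png',cv2.resize(np.hstack([p(a),p(b)]),None,fx=.9,fy=.9))
E
```

```text
top rack 1029 mean [ 452.5 -295.1   35.5] z [30. 36. 41.] rect [ 450.9 -293.9] [ 69.1 141.9] 2.0
   axis yaw 90.3
top head 193 mean [ 445.2 -260.    93. ] z [82. 94. 98.] rect [ 445.  -260.4] [43.3 24.7] 89.1
   axis yaw 92.3
top headtop 182 mean [ 444.8 -260.7   93.7] z [89. 94. 98.] rect [ 445.  -260.4] [43.2 24.6] 89.5
   axis yaw 94.0
top green 2204 mean [633.1 -39.9 150.7] z [ 37. 136. 248.] rect [635.7 -25.7] [268.2  78.9] 87.8
   axis yaw 97.7
top greentop 755 mean [648.1 -37.1 244. ] z [231. 245. 249.] rect [649.3 -37.6] [ 14.1 238.7] 7.8
   axis yaw 97.8
top chan top 983 mean [594.3 -43.8  98.4] z [ 93.  98. 105.] rect [614.4 -41.2] [ 68.3 255.6] 6.7
   axis yaw 97.4
fpx 455.36383953589035
side rack 627 mean [ 445.3 -312.2   36.7] z [29. 37. 42.] rect [ 449.8 -293.8] [ 71.3 139. ] 2.2
   axis yaw 103.2
side head 124 mean [ 441.8 -260.7   93.9] z [86. 94. 99.] rect [ 443.1 -261. ] [24.5 42.3] 3.7
   axis yaw 92.1
side headtop 115 mean [ 442.1 -260.8   94.5] z [89. 95. 99.] rect [ 443.1 -261. ] [24.5 42.3] 3.7
   axis yaw 91.9
side green 770 mean [635.2 -40.8 166.9] z [ 89. 129. 250.] rect [637.6 -36.9] [ 38.  241.6] 7.4
   axis yaw 97.9
side greentop 320 mean [646.6 -43.1 244.5] z [231. 245. 250.] rect [646.6 -35.5] [ 20.8 241.2] 6.5
   axis yaw 97.9
side chan top 649 mean [596.4 -51.9  99.2] z [ 92.  99. 106.] rect [613.3 -40.7] [ 81.2 258.3] 10.6
   axis yaw 100.1
fpx 505.6751804130125
```

View pics/crop1.png

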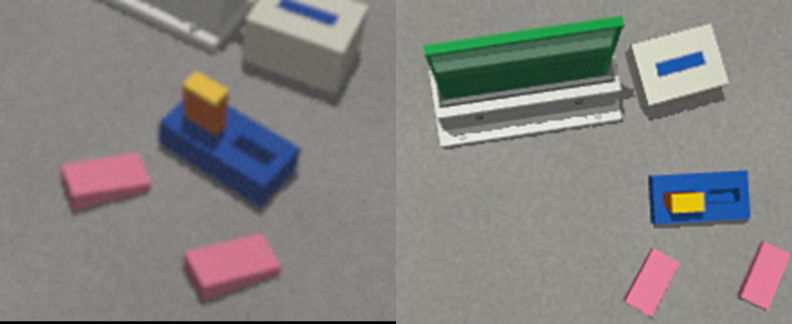

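```bash
cat >> h.py <<'E'
def Rt(yaw,tilt):
    """tool attitude: fingers tilted from down toward heading yaw (deg), tool y to the right of heading"""
    a,t=np.radians(yaw),np.radians(tilt)
    z=np.array([np.sin(t)*np.cos(a),np.sin(t)*np.sin(a),-np.cos(t)]);y=-np.array([-np.sin(a),np.cos(a),0])
    return np.stack([np.cross(y,z),y,z],1)
def rows(p,Rm,legs,dec=0):
    """legs: (target pos, target R, n rows); print row numbers with running rounding"""
    import json
    p=np.array(p,float);Rm=R.from_matrix(Rm)
    for tp,tR,n in legs:
        tR=R.from_matrix(tR);out=[]
        for i in range(n):
            k=n-i; dp=(np.array(tp)-p)/k; rv=(Rm.inv()*tR).as_rotvec(degrees=True)/k
            t=np.round(Rm.inv().apply(dp),dec);r=np.round(rv,1)
            p=p+Rm.apply(t);Rm=Rm*R.from_rotvec(r,degrees=True);out.append([t.tolist(),r.tolist()])
        for o in out: print(json.dumps(o))
        print('->',p.round(1))
def cur():
    s=manip.read_state();return s,np.array(s["eef_pos"]),R.from_euler('xyz',s["eef_rot"]).as_matrix()
E
python3 - <<'E'
from h import *
s,p,Rm=cur()
a0=np.degrees(np.arctan2(Rm[1,1],Rm[0,1]))+90;print('heading',a0)  # y=-left => heading=angle(y)+90
rows(p,Rm,[([400,100,290],Rt(a0-100,0),10),([374,-261,230],Rt(2.5,0),8)])
E
```

```text
heading 161.90402328214918
[[-35.0, -33.0, -7.0], [0.0, 0.0, 10.0]]
[[-40.0, -27.0, -7.0], [0.0, 0.0, 10.0]]
[[-44.0, -19.0, -6.0], [0.0, 0.0, 10.0]]
[[-47.0, -11.0, -7.0], [0.0, 0.0, 10.0]]
[[-48.0, -3.0, -6.0], [0.0, 0.0, 10.0]]
[[-48.0, 6.0, -7.0], [0.0, 0.0, 10.0]]
[[-46.0, 14.0, -6.0], [0.0, 0.0, 10.0]]
[[-43.0, 21.0, -7.0], [0.0, -0.0, 10.0]]
[[-39.0, 29.0, -6.0], [0.0, -0.0, 10.0]]
[[-33.0, 34.0, -7.0], [0.0, -0.0, 10.0]]
-> [399.7  99.8 290.5]
[[-41.0, 18.0, 8.0], [0.0, -0.0, 7.4]]
[[-39.0, 24.0, 7.0], [0.0, -0.0, 7.4]]
[[-35.0, 28.0, 8.0], [0.0, -0.0, 7.4]]
[[-31.0, 33.0, 7.0], [0.0, -0.0, 7.4]]
[[-27.0, 36.0, 8.0], [0.0, -0.0, 7.5]]
[[-22.0, 40.0, 7.0], [0.0, -0.0, 7.4]]
[[-17.0, 42.0, 8.0], [0.0, -0.0, 7.5]]
[[-10.0, 44.0, 7.0], [0.0, -0.0, 7.4]]
-> [ 374.4 -261.   230.5]
```

Call:
send_rows:
  plan:
    - {"travel": [-35, -33, -7], "delta_rot": [0, 0, 10], "fingers": -1}
    - {"travel": [-40, -27, -7], "delta_rot": [0, 0, 10], "fingers": -1}
    - {"travel": [-44, -19, -6], "delta_rot": [0, 0, 10], "fingers": -1}
    - {"travel": [-47, -11, -7], "delta_rot": [0, 0, 10], "fingers": -1}
    - {"travel": [-48, -3, -6], "delta_rot": [0, 0, 10], "fingers": -1}
    - {"travel": [-48, 6, -7], "delta_rot": [0, 0, 10], "fingers": -1}
    - {"travel": [-46, 14, -6], "delta_rot": [0, 0, 10], "fingers": -1}
    - {"travel": [-43, 21, -7], "delta_rot": [0, 0, 10], "fingers": -1}
    - {"travel": [-39, 29, -6], "delta_rot": [0, 0, 10], "fingers": -1}
    - {"travel": [-33, 34, -7], "delta_rot": [0, 0, 10], "fingers": -1}
    - {"travel": [-41, 18, 8], "delta_rot": [0, 0, 7.4], "fingers": -1}
    - {"travel": [-39, 24, 7], "delta_rot": [0, 0, 7.4], "fingers": -1}
    - {"travel": [-35, 28, 8], "delta_rot": [0, 0, 7.4], "fingers": -1}
    - {"travel": [-31, 33, 7], "delta_rot": [0, 0, 7.4], "fingers": -1}
    - {"travel": [-27, 36, 8], "delta_rot": [0, 0, 7.5], "fingers": -1}
    - {"travel": [-22, 40, 7], "delta_rot": [0, 0, 7.4], "fingers": -1}
    - {"travel": [-17, 42, 8], "delta_rot": [0, 0, 7.5], "fingers": -1}
    - {"travel": [-10, 44, 7], "delta_rot": [0, 0, 7.4], "fingers": -1}

```text
clock: 3.95
eef_pos: [374.0, -262.6, 230.4]
eef_rot: [3.141, -0.0, 0.039]
wrist_force: [1.0, 1.1, -0.2]
finger_gap: 93.9
```

```bash
python3 - <<'E'
from h import *
s,p,Rm=cur();print(p.round(1),np.round(s["joints"],2),s["clock"],np.degrees(np.arctan2(Rm[1,1],Rm[0,1]))+90)
rows(p,Rm,[([374,-261,160],Rt(2.5,40),5)])
E
```

```text
[ 374.  -262.6  230.4] [-0.69  0.09  1.76  0.    1.29  0.84] 3.95 2.2454520122979034
[[0.0, -0.0, 14.0], [0.0, 8.0, -0.0]]
[[-2.0, -0.0, 14.0], [0.0, 8.0, -0.1]]
[[-4.0, -1.0, 14.0], [0.0, 8.0, -0.0]]
[[-6.0, -0.0, 13.0], [0.1, 8.0, -0.1]]
[[-7.0, -1.0, 11.0], [0.0, 8.0, -0.0]]
-> [ 373.6 -260.6  160.3]
```

Call:
send_rows:
  plan:
    - {"travel": [0, 0, 14], "delta_rot": [0, 8, 0], "fingers": -1}
    - {"travel": [-2, 0, 14], "delta_rot": [0, 8, 0], "fingers": -1}
    - {"travel": [-4, -1, 14], "delta_rot": [0, 8, 0], "fingers": -1}
    - {"travel": [-6, 0, 13], "delta_rot": [0, 8, 0], "fingers": -1}
    - {"travel": [-7, -1, 11], "delta_rot": [0, 8, 0], "fingers": -1}
    - {"travel": [0, 0, 0], "delta_rot": [0, 0, 0], "fingers": -1}

```text
clock: 4.7
eef_pos: [372.9, -258.7, 159.5]
eef_rot: [-3.137, -0.692, 0.04]
wrist_force: [-0.1, 0.0, 0.0]
finger_gap: 94.1
```

```bash
python3 - <<'E'
from h import *
s,p,Rm=cur();c=camera("wrist");T=T_of(c,s);W=cloud(c,T)
print(p.round(1),np.round(s["joints"],2),np.round(s["eef_rot"],3),s["clock"])
print(np.array(c["tool_from_camera"]).round(2).tolist(),K(c))
hsv=cv2.cvtColor(c["color"],cv2.COLOR_RGB2HSV);H,S=hsv[...,0],hsv[...,1]
m=(H>18)&(H<32)&(S>150)&(abs(W[...,2]-94)<6);P=W[m]
r=cv2.minAreaRect(P[:,:2].astype(np.float32));print(len(P),r,np.percentile(P[:,2],[5,50,95]))
cv2.imwrite('pics/w1.png',c["color"][...,::-1])
E
```

```text
[ 372.9 -258.7  159.5] [-1.   -0.01  2.19  0.89  0.79 -0.07] [-3.137 -0.692  0.04 ] 4.7
[[0.0, 0.97, 0.23, 65.6], [1.0, -0.0, 0.0, -1.91], [0.0, 0.23, -0.97, -159.14], [0.0, 0.0, 0.0, 1.0]] 355.32346131167
1868 ((445.89447021484375, -257.4969177246094), (25.18929672241211, 43.16563034057617), 2.0812716484069824) [91.657803   93.42861725 94.44417761]
```

View pics/w1.png

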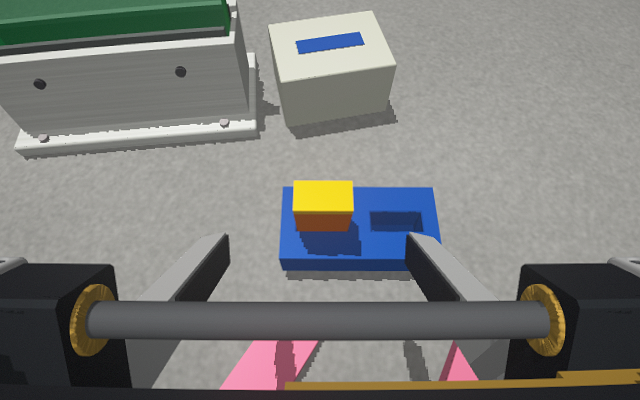

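```bash
python3 - <<'E'
from h import *
s,p,Rm=cur();rows(p,Rm,[([438,-258.5,82.5],Rt(2.2,40),6)],0)
E
```

```text
[[-0.0, 0.0, 17.0], [-0.0, 0.1, 0.0]]
[[-0.0, 0.0, 17.0], [-0.1, 0.1, 0.0]]
[[-0.0, 1.0, 17.0], [-0.0, 0.1, 0.0]]
[[-0.0, 0.0, 17.0], [-0.1, 0.1, 0.0]]
[[-0.0, 1.0, 17.0], [-0.0, 0.0, 0.1]]
[[-0.0, 0.0, 16.0], [-0.1, 0.1, 0.0]]
-> [ 438.2 -258.4   83. ]
```

Call:
send_rows:
  plan:
    - {"travel": [0, 0, 17], "delta_rot": [0, 0, 0], "fingers": -1}
    - {"travel": [0, 0, 17], "delta_rot": [0, 0, 0], "fingers": -1}
    - {"travel": [0, 1, 17], "delta_rot": [0, 0, 0], "fingers": -1}
    - {"travel": [0, 0, 17], "delta_rot": [0, 0, 0], "fingers": -1}
    - {"travel": [0, 1, 17], "delta_rot": [0, 0, 0], "fingers": -1}
    - {"travel": [0, 0, 16], "delta_rot": [0, 0, 0], "fingers": -1}
    - {"travel": [0, 0, 0], "delta_rot": [0, 0, 0], "fingers": 1}
    - {"travel": [0, 0, 0], "delta_rot": [0, 0, 0], "fingers": 1}
    - {"travel": [0, 0, 0], "delta_rot": [0, 0, 0], "fingers": 1}
    - {"travel": [0, 0, 0], "delta_rot": [0, 0, 0], "fingers": 1}
    - {"travel": [0, 0, 0], "delta_rot": [0, 0, 0], "fingers": 1}
    - {"travel": [0, 0, 0], "delta_rot": [0, 0, 0], "fingers": 1}
  grip_force: 35

```text
clock: 6.25
eef_pos: [438.7, -258.1, 83.2]
eef_rot: [-3.141, -0.694, 0.044]
wrist_force: [-0.2, -1.2, 1.5]
finger_gap: 44.0
```

```bash
python3 - <<'E'
from h import *
s,p,Rm=cur();print(p)
rows(p,Rm,[(p+[0,0,90],Rm,4),([600,-42,226],Rt(7.7,32),8)],0)
E
```

```text
[ 438.67083761 -258.0599458    83.20922671]
[[14.0, -0.0, -17.0], [0.0, 0.0, 0.0]]
[[15.0, -0.0, -17.0], [0.0, 0.0, 0.0]]
[[14.0, -0.0, -18.0], [0.0, 0.0, 0.0]]
[[15.0, -0.0, -17.0], [0.0, 0.0, 0.0]]
-> [ 439.1 -258.1  173.3]
[[21.0, -26.0, 9.0], [0.4, -1.0, -0.5]]
[[21.0, -26.0, 8.0], [0.4, -1.0, -0.5]]
[[21.0, -26.0, 8.0], [0.4, -1.0, -0.5]]
[[22.0, -25.0, 8.0], [0.4, -1.0, -0.5]]
[[22.0, -25.0, 8.0], [0.3, -0.9, -0.6]]
[[22.0, -25.0, 8.0], [0.4, -1.0, -0.5]]
[[23.0, -25.0, 7.0], [0.3, -0.9, -0.6]]
[[23.0, -24.0, 7.0], [0.4, -1.0, -0.5]]
-> [600.1 -41.9 226.2]
```

Call:
send_rows:
  plan:
    - {"travel": [14, 0, -17], "delta_rot": [0, 0, 0], "fingers": 1}
    - {"travel": [15, 0, -17], "delta_rot": [0, 0, 0], "fingers": 1}
    - {"travel": [14, 0, -18], "delta_rot": [0, 0, 0], "fingers": 1}
    - {"travel": [15, 0, -17], "delta_rot": [0, 0, 0], "fingers": 1}
    - {"travel": [21, -26, 9], "delta_rot": [0.4, -1, -0.5], "fingers": 1}
    - {"travel": [21, -26, 8], "delta_rot": [0.4, -1, -0.5], "fingers": 1}
    - {"travel": [21, -26, 8], "delta_rot": [0.4, -1, -0.5], "fingers": 1}
    - {"travel": [22, -25, 8], "delta_rot": [0.4, -1, -0.5], "fingers": 1}
    - {"travel": [22, -25, 8], "delta_rot": [0.3, -0.9, -0.6], "fingers": 1}
    - {"travel": [22, -25, 8], "delta_rot": [0.4, -1, -0.5], "fingers": 1}
    - {"travel": [23, -25, 7], "delta_rot": [0.3, -0.9, -0.6], "fingers": 1}
    - {"travel": [23, -24, 7], "delta_rot": [0.4, -1, -0.5], "fingers": 1}
    - {"travel": [0, 0, 0], "delta_rot": [0, 0, 0], "fingers": 1}

```text
clock: 7.88
eef_pos: [600.8, -40.2, 226.1]
eef_rot: [-3.141, -0.558, 0.137]
wrist_force: [0.4, -0.1, -1.8]
finger_gap: 44.2
```

```bash
python3 - <<'E'
from h import *
s,p,Rm=cur();c=camera("wrist");T=T_of(c,s);W=cloud(c,T)
np.savez('w2.npz',T=T,W=W,color=c["color"],p=p,Rm=Rm)
print(p.round(1),np.round(s["joints"],2),np.round(s["eef_rot"],3),s["finger_gap"],s["wrist_force"])
print([(w(T,r["at"]).round(1),r["confidence"]) for n in ["slot_mouth"] for r in tip_of(n,"wrist")], [(w(T,r["at"]).round(1),r["confidence"]) for r in tip_of("wedge","wrist")])
cv2.imwrite('pics/w2.png',c["color"][...,::-1])
E
```

```text
[600.8 -40.2 226.1] [-0.2   0.16  1.78  0.28  0.69  1.06] [-3.141 -0.558  0.137] 44.22684082707932 [ 0.43933375 -0.12412896 -1.83707011]
[] [(array([605.2, -39.1, 143.1]), 0.9)]
```

View pics/w2.png

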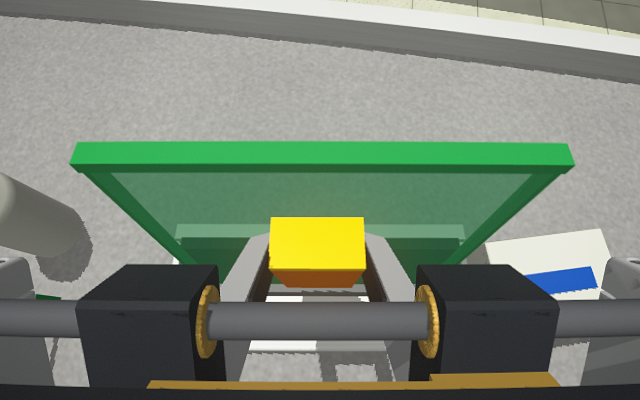

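```bash
python3 - <<'E'
from h import *
d=np.load('w2.npz');W=d["W"];col=d["color"];p=d["p"]
hsv=cv2.cvtColor(col,cv2.COLOR_RGB2HSV);H,S=hsv[...,0].astype(int),hsv[...,1]
def plane(P,nm):
    P=P[np.isfinite(P).all(1)];m=P.mean(0)
    for _ in range(3):
        u,sv,v=np.linalg.svd(P-m,full_matrices=False);n=v[2]*np.sign(v[2,0]);e=(P-m)@n;P=P[abs(e)<3*np.median(abs(e))+.3];m=P.mean(0)
    print(nm,len(P),'ctr',m.round(1),'n',n.round(3),'yaw',np.degrees(np.arctan2(n[1],n[0])).round(2),'lean',np.degrees(np.arcsin(-n[2])).round(2),'d',(n@m).round(2),'rms',(P-m).dot(n).std().round(2));return n,m
g=(H>50)&(H<85)&(S>60);z=W[...,2]
v,u=np.mgrid[0:400,0:640]
plane(W[g&(v>175)&(z>120)&(z<235)],'wrist shield')
mh=(H>18)&(H<32)&(S>150)&(v<300);r=cv2.minAreaRect(W[mh&(z>150)][:,:2].astype(np.float32))
n,m=plane(W[(H>22)&(H<32)&(S>150)&(v>220)&(v<264)&(u>275)&(u<360)],'head top');print('rect',r,'tool coords of head ctr',(d["Rm"].T@(m-p)).round(1))
a=np.radians(7.7);ex=np.array([np.cos(a),np.sin(a)]);ey=np.array([-np.sin(a),np.cos(a)]);O=np.array([611,-40.])
for nm in ["top","side"]:
    c=dict(np.load(nm+'.npz'))
    for k in["fov_y","cx","cy","k1"]:c[k]=float(c[k])
    Q=cloud(c,c["T"]);hs=cv2.cvtColor(c["color"],cv2.COLOR_RGB2HSV);X=(Q[...,:2]-O)@ex;Y=(Q[...,:2]-O)@ey
    gg=(hs[...,0]>50)&(hs[...,0]<85)&(hs[...,1]>80)&(abs(X)<80)&(abs(Y)<110)&(Q[...,2]>110)&(Q[...,2]<230)
    if gg.sum()>30: plane(Q[gg],nm+' shield')
    t=gg*0+((abs(X)<80)&(abs(Y)<110)&(Q[...,2]>238));t=t>0;print(nm,'top edge x',np.percentile(X[t],[3,50,97]).round(1),np.median(Q[...,2][t]).round(1))
    for lo in range(-66,40,3):
        k=(X>=lo)&(X<lo+3)&(abs(Y)<90)&(Q[...,2]>-5)
        if k.sum()>5: print(lo+1.5,k.sum(),np.percentile(Q[...,2][k],[10,50,90]).round(0),np.median(c["color"][k],0).round(0),end=' | ')
    print()
    # ends
    k=(abs(Q[...,2]-98)<5)&(abs(X)<80)&(abs(Y)<170);print('Y ext chan',np.percentile(Y[k],[1,99]).round(1)); k=t|((abs(X)<80)&(abs(Y)<170)&(Q[...,2]>238));print('Y ext shield',np.percentile(Y[k],[1,99]).round(1))
E
```

```text
wrist shield 25073 ctr [639.2 -35.9 194.4] n [ 0.981  0.133 -0.139] yaw 7.74 lean 8.0 d 595.33 rms 0.31
head top 3559 ctr [609.6 -37.4 235.6] n [0.116 0.034 0.993] yaw 16.14 lean -83.07 d 303.19 rms 0.58
rect ((607.3590087890625, -36.74147415161133), (60.45287322998047, 62.91202163696289), 8.09772777557373) tool coords of head ctr [12.7 -1.6 -3.3]
top shield 999 ctr [634.  -37.1 167.5] n [ 0.981  0.134 -0.142] yaw 7.76 lean 8.15 d 593.1 rms 0.56
top top edge x [31.8 38.  45.3] 244.9
-64.5 76 [-3. -1.  3.] [90. 88. 86.] | -61.5 103 [ 2. 13. 17.] [181. 182. 176.] | -58.5 77 [12. 15. 19.] [230. 231. 226.] | -55.5 79 [13. 16. 19.] [227. 228. 222.] | -52.5 76 [12. 15. 18.] [226. 226. 220.] | -49.5 78 [12. 15. 18.] [137. 138. 133.] | -46.5 77 [12. 15. 18.] [128. 129. 124.] | -43.5 77 [13. 15. 18.] [130. 131. 126.] | -40.5 93 [13. 17. 22.] [110. 110. 107.] | -37.5 136 [23. 33. 43.] [90. 90. 87.] | -34.5 135 [46. 55. 68.] [90. 92. 88.] | -31.5 142 [66. 75. 84.] [89. 90. 86.] | -28.5 126 [ 87.  95. 100.] [149. 150. 144.] | -25.5 89 [ 96.  98. 100.] [226. 227. 221.] | -22.5 81 [ 95.  97. 100.]
[... 1767 characters left out ...]
0.5 73 [ 96. 101. 105.] [77. 83. 78.] | -7.5 31 [ 98. 103. 105.] [72. 84. 75.] | -4.5 11 [101. 102. 103.] [66. 83. 73.] | 7.5 6 [93. 95. 98.] [47. 76. 54.] | 10.5 61 [ 90.  97. 108.] [43. 75. 53.] | 13.5 201 [ 90. 103. 123.] [45. 76. 53.] | 16.5 278 [ 95. 116. 140.] [ 71. 106.  81.] | 19.5 332 [109. 135. 160.] [ 74. 110.  84.] | 22.5 327 [133. 158. 182.] [ 73. 110.  84.] | 25.5 336 [153. 180. 203.] [ 74. 110.  84.] | 28.5 349 [173. 201. 227.] [ 74. 110.  84.] | 31.5 346 [197. 222. 245.] [ 72. 109.  83.] | 34.5 237 [215. 233. 247.] [ 70. 108.  81.] | 37.5 61 [225. 243. 249.] [ 62. 111.  75.] | 40.5 36 [241. 247. 249.] [ 70. 127.  81.] | 
Y ext chan [-126.5  123.8]
Y ext shield [-120.4  117.3]
```

Call:
send_rows:
  plan:
    - {"travel": [5, 1, 4.3], "delta_rot": [0, 0, 0], "fingers": 1}
    - {"travel": [5, 1, 4.3], "delta_rot": [0, 0, 0], "fingers": 1}
    - {"travel": [5.3, 2, 4.3], "delta_rot": [0, 0, 0], "fingers": 1}
    - {"travel": [-7.7, 0, 9.2], "delta_rot": [0, 0, 0], "fingers": 1}
    - {"travel": [-7.7, 0, 9.2], "delta_rot": [0, 0, 0], "fingers": 1}
    - {"travel": [-7.7, 0, 9.2], "delta_rot": [0, 0, 0], "fingers": 1}
    - {"travel": [0, 0, 0], "delta_rot": [0, 0, 0], "fingers": 1}
    - {"travel": [0, 0, 0], "delta_rot": [0, 0, 0], "fingers": 1}

```text
clock: 9.02
eef_pos: [615.5, -43.8, 187.9]
eef_rot: [-3.142, -0.558, 0.135]
wrist_force: [-0.6, -0.6, -0.9]
finger_gap: 44.1
```

```bash
cat > st.py <<'E'
from h import *
s,p,Rm=cur();n=np.array([.981,.133,-.139]);n/=np.linalg.norm(n);a=np.radians(7.75);ey=np.array([-np.sin(a),np.cos(a),0]);zs=np.cross(n,ey)
print('t',round(s["clock"],2),'nTCP',round(n@p,2),'(flat gap',round(595.33-20-n@p,2),') Y',round(ey@(p-[611,-40,0]),2),'zs',round(zs@p,2),'toe z',round((p+13*n-77*zs)[2],1),'F n,y,zs',(np.array([n,ey,zs])@s["wrist_force"]).round(2),'gap',round(float(s["finger_gap"]),2),np.degrees(s["eef_rot"]).round(2))
E
python3 st.py; python3 - <<'E'
from h import *
o=[]
for n,(r0,r1,c0,c1) in {"side":(120,260,260,460),"top":(110,240,240,430)}.items():
    c=camera(n);o.append(cv2.resize(c["color"][r0:r1,c0:c1,::-1],(400,400*(r1-r0)//(c1-c0)),interpolation=cv2.INTER_CUBIC))
h=max(map(len,o));cv2.imwrite('pics/m3.png',np.hstack([cv2.copyMakeBorder(i,0,h-len(i),0,0,0) for i in o]))
E
```

```text
t 9.03 nTCP 572.06 (flat gap 3.27 ) Y -4.33 zs 270.04 toe z 109.8 F n,y,zs [-0.58 -0.48 -1.  ] gap 44.07 [-180.    -31.99    7.71]
```

View pics/m3.png

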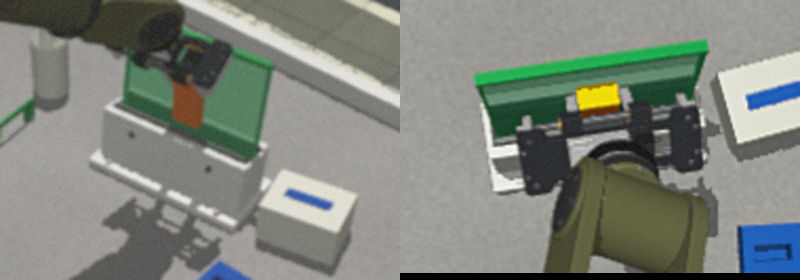

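Call:
send_rows:
  plan:
    - {"travel": [-1.6, -2, 1.9], "delta_rot": [0, 0, 0], "fingers": 1}
    - {"travel": [-1.6, 0, 1.9], "delta_rot": [0, 0, 0], "fingers": 1}
    - {"travel": [-1.6, 0, 1.9], "delta_rot": [0, 0, 0], "fingers": 1}
    - {"travel": [-1.6, 0, 1.9], "delta_rot": [0, 0, 0], "fingers": 1}
    - {"travel": [-1.6, 0, 1.9], "delta_rot": [0, 0, 0], "fingers": 1}
    - {"travel": [-1.6, 0, 1.9], "delta_rot": [0, 0, 0], "fingers": 1}
    - {"travel": [0, 0, 0], "delta_rot": [0, 0, 0], "fingers": 1}

```text
clock: 10.0
eef_pos: [612.9, -42.0, 172.5]
eef_rot: [-3.141, -0.557, 0.134]
wrist_force: [0.2, 0.1, -1.3]
finger_gap: 43.9
```

```bash
python3 st.py
```

```text
t 10.0 nTCP 571.87 (flat gap 3.46 ) Y -2.29 zs 254.51 toe z 94.5 F n,y,zs [ 0.4   0.06 -1.27] gap 43.9 [-179.98  -31.94    7.7 ]
```

Call:
send_rows:
  plan:
    - {"travel": [-1.3, 0, 2.15], "delta_rot": [0, 0, 0], "fingers": 1}
    - {"travel": [-1.3, 0, 2.15], "delta_rot": [0, 0, 0], "fingers": 1}
    - {"travel": [-1.3, 0, 2.15], "delta_rot": [0, 0, 0], "fingers": 1}
    - {"travel": [-1.3, 0, 2.15], "delta_rot": [0, 0, 0], "fingers": 1}
    - {"travel": [-1.3, 0, 2.15], "delta_rot": [0, 0, 0], "fingers": 1}
    - {"travel": [0, 0, 0], "delta_rot": [0, 0, 0], "fingers": 1}

```text
clock: 10.75
eef_pos: [612.9, -42.0, 159.8]
eef_rot: [-3.141, -0.557, 0.134]
wrist_force: [-2.3, -0.2, -1.0]
finger_gap: 44.0
```

```bash
python3 st.py
```

```text
t 10.75 nTCP 573.67 (flat gap 1.66 ) Y -2.2 zs 241.9 toe z 81.7 F n,y,zs [-2.13  0.14 -1.34] gap 43.98 [-179.97  -31.91    7.7 ]
```

Call:
send_rows:
  plan:
    - {"travel": [-1.6, 0, 1.9], "delta_rot": [0, 0, 0], "fingers": 1}
    - {"travel": [-1.6, 0, 1.9], "delta_rot": [0, 0, 0], "fingers": 1}
    - {"travel": [-1.6, 0, 1.9], "delta_rot": [0, 0, 0], "fingers": 1}
    - {"travel": [-1.6, 0, 1.9], "delta_rot": [0, 0, 0], "fingers": 1}
    - {"travel": [0, 0, 0], "delta_rot": [0, 0, 0], "fingers": 1}

```text
clock: 11.38
eef_pos: [611.6, -42.2, 150.0]
eef_rot: [-3.141, -0.557, 0.134]
wrist_force: [-2.6, -0.6, -1.2]
finger_gap: 44.2
```

```bash
python3 st.py
```

```text
t 11.38 nTCP 573.71 (flat gap 1.62 ) Y -2.21 zs 232.05 toe z 72.0 F n,y,zs [-2.47 -0.25 -1.51] gap 44.23 [-179.97  -31.93    7.7 ]
```

Call:
send_rows:
  plan:
    - {"travel": [-1.6, 0, 1.9], "delta_rot": [0, 0, 0], "fingers": 1}
    - {"travel": [-1.6, 0, 1.9], "delta_rot": [0, 0, 0], "fingers": 1}
    - {"travel": [-1.6, 0, 1.9], "delta_rot": [0, 0, 0], "fingers": 1}
    - {"travel": [0, 0, 0], "delta_rot": [0, 0, 0], "fingers": 1}

```text
clock: 11.88
eef_pos: [610.6, -42.3, 142.7]
eef_rot: [-3.141, -0.557, 0.134]
wrist_force: [-2.3, 0.1, -2.3]
finger_gap: 43.8
```

```bash
python3 st.py
```

```text
t 11.88 nTCP 573.71 (flat gap 1.62 ) Y -2.21 zs 224.6 toe z 64.6 F n,y,zs [-1.98  0.43 -2.55] gap 43.79 [-179.97  -31.93    7.7 ]
```

Call:
send_rows:
  plan:
    - {"travel": [-1.3, 0, 1.5], "delta_rot": [0, 0, 0], "fingers": 1}
    - {"travel": [-1.3, 0, 1.5], "delta_rot": [0, 0, 0], "fingers": 1}
    - {"travel": [-1.3, 0, 1.5], "delta_rot": [0, 0, 0], "fingers": 1}
    - {"travel": [0, 0, 0], "delta_rot": [0, 0, 0], "fingers": 1}

```text
clock: 12.38
eef_pos: [610.0, -42.5, 137.3]
eef_rot: [3.142, -0.558, 0.134]
wrist_force: [1.8, -0.5, -2.6]
finger_gap: 44.2
```

```bash
python3 st.py
```

```text
t 12.38 nTCP 573.89 (flat gap 1.44 ) Y -2.35 zs 219.17 toe z 59.2 F n,y,zs [ 2.02 -0.71 -2.38] gap 44.18 [180.   -31.99   7.71]
```

Call:
send_rows:
  plan:
    - {"travel": [-0.9, 0, 1.3], "delta_rot": [0, 0, 0], "fingers": 1}
    - {"travel": [-0.9, 0, 1.3], "delta_rot": [0, 0, 0], "fingers": 1}
    - {"travel": [-0.9, 0, 1.3], "delta_rot": [0, 0, 0], "fingers": 1}
    - {"travel": [0, 0, 0], "delta_rot": [0, 0, 0], "fingers": 1}

```text
clock: 12.88
eef_pos: [610.0, -42.6, 133.0]
eef_rot: [3.141, -0.559, 0.135]
wrist_force: [0.4, 0.0, 4.8]
finger_gap: 43.5
```

```bash
python3 st.py
```

```text
t 12.88 nTCP 574.48 (flat gap 0.85 ) Y -2.45 zs 214.92 toe z 54.9 F n,y,zs [-0.28 -0.03  4.77] gap 43.48 [179.98 -32.04   7.71]
```

Call:
send_rows:
  plan:
    - {"travel": [0, 0, 0], "delta_rot": [0, 0, 0], "fingers": 0.2}
    - {"travel": [0, 0, 0], "delta_rot": [0, 0, 0], "fingers": -0.2}
    - {"travel": [0, 0, 0], "delta_rot": [0, 0, 0], "fingers": -0.5}
    - {"travel": [0, 0, 0], "delta_rot": [0, 0, 0], "fingers": -0.5}
    - {"travel": [0, 0, -15], "delta_rot": [0, 0, 0], "fingers": -0.5}
    - {"travel": [0, 0, -15], "delta_rot": [0, 0, 0], "fingers": -0.5}
    - {"travel": [0, 0, -15], "delta_rot": [0, 0, 0], "fingers": -0.5}
    - {"travel": [0, 0, -15], "delta_rot": [0, 0, 0], "fingers": -0.5}
    - {"travel": [0, 0, 0], "delta_rot": [0, 0, 0], "fingers": 1}
    - {"travel": [0, 0, 0], "delta_rot": [0, 0, 0], "fingers": 1}
    - {"travel": [0, 0, 0], "delta_rot": [0, 0, 0], "fingers": 1}
    - {"travel": [0, 0, 0], "delta_rot": [0, 0, 0], "fingers": 1}
    - {"travel": [0, 0, 0], "delta_rot": [0, 0, 0], "fingers": 1}
    - {"travel": [0, 0, 0], "delta_rot": [0, 0, 0], "fingers": 1}

```text
clock: 14.62
eef_pos: [578.1, -46.7, 183.2]
eef_rot: [-3.141, -0.558, 0.134]
wrist_force: [0.2, 0.2, 0.3]
finger_gap: 14.3
```

```bash
python3 st.py; python3 - <<'E'
from h import *
s,p,Rm=cur();c=camera("wrist");T=T_of(c,s);W=cloud(c,T)
hsv=cv2.cvtColor(c["color"],cv2.COLOR_RGB2HSV);H,S=hsv[...,0],hsv[...,1]
m=(H>22)&(H<32)&(S>150)&(W[...,2]>100)&(W[...,0]>590);P=W[m];print(len(P))
n=np.array([.981,.133,-.139]);n/=np.linalg.norm(n);a=np.radians(7.75);ey=np.array([-np.sin(a),np.cos(a),0]);zs=np.cross(n,ey)
B=np.array([n,ey,zs]);D=(P-p)@B.T
print('head rel TCP  n:',np.percentile(D[:,0],[2,50,98]).round(1),'y',np.percentile(D[:,1],[2,50,98]).round(1),'zs',np.percentile(D[:,2],[5,25,50,75,95]).round(1))
g=(H>50)&(H<85)&(S>60)&(W[...,2]>120)&(W[...,2]<230)&(W[...,0]>600);Q=W[g];print('shield n',np.percentile(Q@n,[10,50,90]).round(1), 'n rel TCP',np.median((Q-p)@n).round(1))
cv2.imwrite('pics/w4.png',c["color"][...,::-1])
E
```

```text
t 14.62 nTCP 535.65 (flat gap 39.68 ) Y -2.24 zs 260.22 toe z 105.2 F n,y,zs [0.22 0.17 0.35] gap 14.3 [-179.98  -31.95    7.7 ]
2727
head rel TCP  n: [34.8 45.7 59.2] y [-19.7   1.2  22.5] zs [-38.8 -35.3 -34.8 -34.4 -33.8]
shield n [594.8 595.3 595.9] n rel TCP 59.7
```

View pics/w4.png

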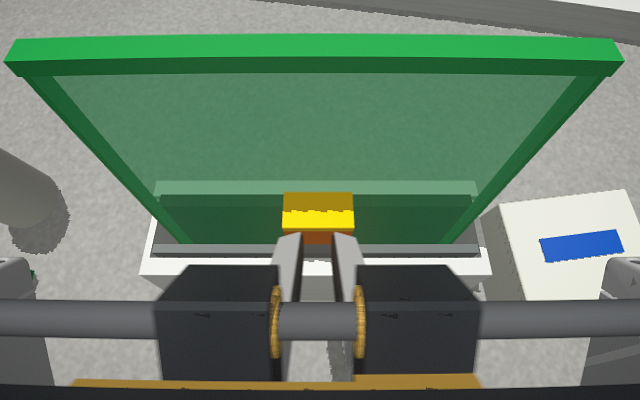

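Call:
send_rows:
  plan:
    - {"travel": [5.75, 0, 4.8], "delta_rot": [0, 0, 0], "fingers": 1}
    - {"travel": [5.75, 0, 4.8], "delta_rot": [0, 0, 0], "fingers": 1}
    - {"travel": [5.75, 0, 4.8], "delta_rot": [0, 0, 0], "fingers": 1}
    - {"travel": [5.75, 0, 4.8], "delta_rot": [0, 0, 0], "fingers": 1}
    - {"travel": [5.8, 0, 5], "delta_rot": [0, 0, 0], "fingers": 1}
    - {"travel": [-2.9, 0, 3.4], "delta_rot": [0, 0, 0], "fingers": 1}
    - {"travel": [-2.9, 0, 3.5], "delta_rot": [0, 0, 0], "fingers": 1}
    - {"travel": [0, 0, 0], "delta_rot": [0, 0, 0], "fingers": 1}
  grip_force: 40

```text
clock: 15.68
eef_pos: [613.4, -41.9, 168.5]
eef_rot: [-3.141, -0.557, 0.134]
wrist_force: [0.6, 0.2, 1.1]
finger_gap: -0.0
```

```bash
python3 st.py
```

```text
t 15.68 nTCP 572.91 (flat gap 2.42 ) Y -2.21 zs 250.63 toe z 90.5 F n,y,zs [0.51 0.13 1.15] gap -0.01 [-179.97  -31.91    7.69]
```

Call:
send_rows:
  plan:
    - {"travel": [-1.3, 0, 1.5], "delta_rot": [0, 0, 0], "fingers": 1}
    - {"travel": [-1.3, 0, 1.5], "delta_rot": [0, 0, 0], "fingers": 1}
    - {"travel": [-1.0, 0, 1.1], "delta_rot": [0, 0, 0], "fingers": 1}
    - {"travel": [-0.6, 0, 0.8], "delta_rot": [0, 0, 0], "fingers": 1}
    - {"travel": [-0.6, 0, 0.8], "delta_rot": [0, 0, 0], "fingers": 1}

```text
clock: 16.3
eef_pos: [613.1, -42.1, 162.4]
eef_rot: [3.141, -0.559, 0.135]
wrist_force: [-2.3, 0.7, 6.6]
finger_gap: 0.7
```

```bash
python3 st.py
```

```text
t 16.3 nTCP 573.45 (flat gap 1.88 ) Y -2.4 zs 244.49 toe z 84.3 F n,y,zs [-3.13  1.02  6.25] gap 0.69 [179.99 -32.04   7.71]
```

Call:
send_rows:
  plan:
    - {"travel": [-0.6, 0, 0.8], "delta_rot": [0, 0, 0], "fingers": 1}
    - {"travel": [-0.6, 0, 0.8], "delta_rot": [0, 0, 0], "fingers": 1}
    - {"travel": [0, 0, 0], "delta_rot": [0, 0, 0], "fingers": 1}

```text
clock: 16.68
eef_pos: [612.9, -42.2, 160.6]
eef_rot: [3.141, -0.559, 0.135]
wrist_force: [-3.1, -0.0, 6.6]
finger_gap: 0.9
```

```bash
python3 st.py
```

```text
t 16.68 nTCP 573.55 (flat gap 1.78 ) Y -2.42 zs 242.68 toe z 82.5 F n,y,zs [-3.91  0.39  6.09] gap 0.91 [179.98 -32.05   7.72]
```

Call:
send_rows:
  plan:
    - {"travel": [-0.65, 0, 0.75], "delta_rot": [0, 0, 0], "fingers": 1}
    - {"travel": [-0.65, 0, 0.75], "delta_rot": [0, 0, 0], "fingers": 1}
    - {"travel": [0, 0, 0], "delta_rot": [0, 0, 0], "fingers": 1}

```text
clock: 17.05
eef_pos: [612.6, -42.2, 158.6]
eef_rot: [3.141, -0.559, 0.135]
wrist_force: [-2.3, 0.1, 7.5]
finger_gap: 0.8
```

```bash
python3 st.py
```

```text
t 17.05 nTCP 573.5 (flat gap 1.83 ) Y -2.45 zs 240.69 toe z 80.6 F n,y,zs [-3.3   0.37  7.06] gap 0.82 [179.98 -32.05   7.71]
```

Call:
send_rows:
  plan:
    - {"travel": [-0.65, 0, 0.75], "delta_rot": [0, 0, 0], "fingers": 1}
    - {"travel": [0, 0, 0], "delta_rot": [0, 0, 0], "fingers": 1}

```text
clock: 17.3
eef_pos: [612.5, -42.3, 157.7]
eef_rot: [3.141, -0.559, 0.135]
wrist_force: [-2.3, 0.0, 7.1]
finger_gap: 0.7
```

```bash
python3 st.py
```

```text
t 17.3 nTCP 573.5 (flat gap 1.83 ) Y -2.46 zs 239.75 toe z 79.6 F n,y,zs [-3.23  0.31  6.72] gap 0.72 [179.98 -32.06   7.72]
```

Call:
send_rows:
  plan:
    - {"travel": [-0.65, 0, 0.75], "delta_rot": [0, 0, 0], "fingers": 1}
    - {"travel": [-0.65, 0, 0.75], "delta_rot": [0, 0, 0], "fingers": 1}
    - {"travel": [0, 0, 0], "delta_rot": [0, 0, 0], "fingers": 1}

```text
clock: 17.68
eef_pos: [612.5, -42.4, 156.3]
eef_rot: [3.141, -0.561, 0.135]
wrist_force: [-3.6, -0.7, 11.1]
finger_gap: 0.1
```

```bash
python3 st.py
```

```text
t 17.68 nTCP 573.67 (flat gap 1.66 ) Y -2.57 zs 238.42 toe z 78.3 F n,y,zs [-5.16 -0.18 10.46] gap 0.09 [179.96 -32.12   7.72]
```

Call:
send_rows:
  plan:
    - {"travel": [-0.65, 0, 0.75], "delta_rot": [0, 0, 0], "fingers": 1}
    - {"travel": [0, 0, 0], "delta_rot": [0, 0, 0], "fingers": 1}

```text
clock: 17.92
eef_pos: [612.5, -42.4, 155.7]
eef_rot: [3.141, -0.561, 0.135]
wrist_force: [-5.7, -0.9, 13.7]
finger_gap: 0.5
```

```bash
python3 st.py
```

```text
t 17.93 nTCP 573.75 (flat gap 1.58 ) Y -2.62 zs 237.79 toe z 77.6 F n,y,zs [-7.67 -0.16 12.76] gap 0.53 [179.94 -32.16   7.73]
```

Call:
send_rows:
  plan:
    - {"travel": [-0.65, 0, 0.75], "delta_rot": [0, 0, 0], "fingers": 1}
    - {"travel": [0, 0, 0], "delta_rot": [0, 0, 0], "fingers": 1}

```text
clock: 18.18
eef_pos: [612.5, -42.5, 155.1]
eef_rot: [3.14, -0.562, 0.135]
wrist_force: [-6.9, -0.1, 16.7]
finger_gap: 0.2
```

```bash
python3 st.py
```

```text
t 18.18 nTCP 573.83 (flat gap 1.5 ) Y -2.69 zs 237.17 toe z 77.0 F n,y,zs [-9.07  0.82 15.61] gap 0.17 [179.93 -32.19   7.73]
```

Call:
send_rows:
  plan:
    - {"travel": [-0.65, 0, 0.75], "delta_rot": [0, 0, 0], "fingers": 1}
    - {"travel": [0, 0, 0], "delta_rot": [0, 0, 0], "fingers": 1}
    - {"travel": [0, 0, 0], "delta_rot": [0, 0, 0], "fingers": 1}

```text
clock: 18.55
eef_pos: [612.5, -42.6, 154.4]
eef_rot: [3.14, -0.562, 0.135]
wrist_force: [-6.6, -0.6, 18.6]
finger_gap: 0.4
```

```bash
python3 st.py
```

```text
t 18.55 nTCP 573.9 (flat gap 1.43 ) Y -2.74 zs 236.53 toe z 76.4 F n,y,zs [-9.13  0.34 17.48] gap 0.43 [179.92 -32.23   7.74]
```

Call:
send_rows:
  plan:
    - {"travel": [-0.5, 0, 0.6], "delta_rot": [0, 0, 0], "fingers": 1}
    - {"travel": [0, 0, 0], "delta_rot": [0, 0, 0], "fingers": 1}
    - {"travel": [0, 0, 0], "delta_rot": [0, 0, 0], "fingers": 1}

```text
clock: 18.92
eef_pos: [612.5, -42.6, 154.0]
eef_rot: [3.14, -0.563, 0.135]
wrist_force: [-9.6, -1.1, 21.0]
finger_gap: 0.2
```

```bash
python3 st.py
```

```text
t 18.93 nTCP 573.98 (flat gap 1.35 ) Y -2.79 zs 236.06 toe z 75.9 F n,y,zs [-12.54   0.17  19.43] gap 0.17 [179.91 -32.26   7.74]
```

Call:
send_rows:
  plan:
    - {"travel": [1.3, 0, -1.5], "delta_rot": [0, 0, 0], "fingers": 1}
    - {"travel": [2.6, 0, -3.1], "delta_rot": [0, 0, 0], "fingers": 1}
    - {"travel": [3.2, 0, -3.8], "delta_rot": [0, 0, 0], "fingers": 1}
    - {"travel": [0, 0, -15], "delta_rot": [0, 0, 0], "fingers": 1}
    - {"travel": [0, 0, -20], "delta_rot": [0, 0, 0], "fingers": 1}
    - {"travel": [0, 0, -20], "delta_rot": [0, 0, 0], "fingers": 1}
    - {"travel": [0, 0, -20], "delta_rot": [0, 0, 0], "fingers": 1}
    - {"travel": [0, 0, 0], "delta_rot": [0, 0, 0], "fingers": 1}

```text
clock: 19.92
eef_pos: [573.3, -47.6, 227.4]
eef_rot: [3.141, -0.56, 0.135]
wrist_force: [-0.8, -0.1, 0.0]
finger_gap: 0.3
```

```bash
python3 st.py; python3 - <<'E'
from h import *
s,p,Rm=cur();c=camera("wrist");T=T_of(c,s);W=cloud(c,T)
hsv=cv2.cvtColor(c["color"],cv2.COLOR_RGB2HSV);H,S=hsv[...,0],hsv[...,1]
m=(H>22)&(H<32)&(S>150)&(W[...,2]>95)&(W[...,0]>590);P=W[m]
n=np.array([.981,.133,-.139]);n/=np.linalg.norm(n);a=np.radians(7.75);ey=np.array([-np.sin(a),np.cos(a),0]);zs=np.cross(n,ey);B=np.array([n,ey,zs]);D=P@B.T
print('head n',np.percentile(D[:,0],[2,98]).round(1),'y',(np.percentile(D[:,1],[2,98])-ey@[611,-40,0]).round(1),'zs',np.percentile(D[:,2],[25,50,75]).round(1))
g=(H>50)&(H<85)&(S>60)&(W[...,2]>120)&(W[...,2]<230)&(W[...,0]>600);Q=W[g];print('shield n',np.percentile(Q@n,[10,50,90]).round(1))
t=camera("side")["color"][100:270,220:460,::-1]
o=[cv2.resize(c["color"][...,::-1],(480,300)),cv2.resize(t,(320,227))];o[1]=cv2.copyMakeBorder(o[1],0,73,0,0,0);cv2.imwrite('pics/m5.png',np.hstack(o))
E
```

```text
t 19.93 nTCP 524.64 (flat gap 50.69 ) Y -2.43 zs 303.29 toe z 149.3 F n,y,zs [-0.83  0.06 -0.08] gap 0.29 [179.95 -32.1    7.73]
head n [571.9 595.3] y [-22.7  20. ] zs [216.2 216.6 217.1]
shield n [595.3 595.9 596.4]
```

View pics/m5.png

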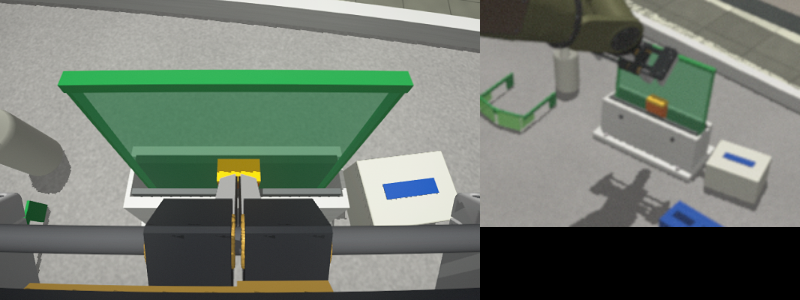

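```bash
python3 -c "
from cell import manip
print(manip.sign_off(), manip.read_state()['clock'])"
```

```text
the job is handed in; nothing more can be done
the job is handed in; nothing more can be done
```

I set the orange and yellow wedge thin end down in the gap on the shield's near side, flat face to the shield and within about 2 mm of the middle. Then I pressed it in until it was firm and handed the job in at about 20 s. No verdict came back.

- **Driving:** the wedge stood on its own about 47 mm deep after I let go. I drove it a further 9 mm with closed fingertips in steps of about 1 mm. The force stayed at about 6–7 N while the wedge moved easily, then rose. I stopped at 19.4 N along the wedge, inside the 15–22 N range.
- **Last checks:** with the arm clear and touching nothing (under 1 N), the wedge head sat flush with the shield's near face. The shield read 0.6 mm further back and showed no damage in the pictures. I did not move the spectacles, bottle or white box, and they looked unmoved.
- **What disagreed:** the slot-mouth network put the gap about 5 mm nearer the robot than the measured depth, so I used the depth. The cameras differed by 2–3 mm on the wedge's position. A sideways force of up to 12 N showed at the fingertips during the final press, and I took it to be friction on the tilted tips.

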